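# Screw the lid onto a turned wooden box without cross-threading it

## Task

Screw the pale wooden lid onto the dark turned box that stands in the holder: set it squarely on the neck, turn it gently backward until you feel it drop into the start of the thread, then turn it forward until it is fully home, and let go. Do not force or jam the thread, and leave the two roosters and the wax tin alone.

Things in the scene. Friction and masses are not known exactly. Their poses are not given: they have to be found in the camera images.
- lid_center (a point): The lid: pale wooden round cap, 52 mm outer diameter, 25 mm high, about 60 g, red dot near the rim of its top, standing on the table opening down. Point: its centre, half-way up (12.5 mm above its lower rim); z up along its axis, x towards the red dot. Grip its upper 18 mm, fingertips at least 7 mm above its lower rim, so that they clear the box's shoulder.
- lid: The same lid; origin at the centre of its lower rim. Inside, four short thread lugs 90 degrees apart, one under the red dot, each 2.6 mm high and 2.8 mm wide, from 2.5 mm above the lower rim.
- box_mouth (a point): Point on the axis of the dark turned box at the level of its flat shoulder, 60 mm above the table, 52 mm wide (box at rest); z up. From the shoulder rises a neck 36 mm wide, 20 mm tall (top 3 mm tapered to 31 mm), with thread ridges out to 43 mm diameter; the lid goes over it with 1 mm of radial play. Where the thread starts round the axis is NOT given by this pose.
- neck_top (a point): Centre of the neck's top, 80 mm above the table. Right-hand thread, four starts: clockwise from above screws home. Four entry gaps, 18 degrees wide, 90 degrees apart. Set on elsewhere, the lid rests on ridges, rim 7 to 10 mm above the shoulder. Turned backward (counter-clockwise, up to 80 degrees) under light push it rides up, then drops 6 mm into a gap: rim 4 mm up, firm stop soon after.
- lid_home (a point): Where the lid's centre is when it is fully home: 13 mm above the shoulder (rim 0.5 mm above it). From the entry gap the lid turns forward 65 to 80 degrees to a firm stop, sinking 3.5 mm. Turned forward while still on top of the ridges it runs against a tooth and jams.
- holder: Fixed pale wooden holder: base 110 mm wide, cup 86 mm wide, 34 mm high; origin on the axis at table level; its yaw does not tell the thread start. The box sits in rubber: it sinks 1 mm per 1.5 N of push (to 7 mm, rises at most 3 mm), twists 0.1 rad per 0.15 N m (to 0.4 rad) and springs back when let go. Over 25 N between lid and box (0.4 N m of twist at a stop) strips the thread.
- rooster_white_center (a point): Bystander: white painted wooden rooster, 62 mm tall, base 38 mm wide; point 30 mm above its foot.
- rooster_green_center (a point): Bystander: green painted wooden rooster, 62 mm tall, base 38 mm wide; point 30 mm above its foot.
- wax_tin_center (a point): Bystander: brass-coloured wax tin with a pale top, 64 mm wide, 32 mm tall; point half-way up.
There are look-alikes about, which are no part of the job. Leave any blue or orange look-alike of the lid alone.

How it is judged:
By the outcome, as a careful person would: the job done as asked, in the order asked, and still so for the second after the job is handed in, with the robot touching nothing.
It also fails if it takes over 72 s, if anything falls off the work surface, if the arm or the gripper's body presses on something with over 40 N, if the wrist force passes 120 N, or if a joint passes its speed limit or range.

## Robot

A 6-joint arm with a two-finger parallel gripper is mounted at the origin on the work surface. World frame = base frame: x ahead of the robot, y to its left, z up, the work surface at z = 0. Lengths are in m, angles in rad, forces in N, time in s.
With the tool pointing down it reaches from about 0.275 to 0.725 m from the base axis. Payload 5.6 kg.
Tool frame: the origin (TCP) lies between the finger pads; the fingertips stand 19 mm ahead of it and the grasp point (between the pads) is the TCP; z points along the fingers, y is the line along which they close (so a half turn about z gives the same grasp; the last joint's range is limited). The gripper opens to 85 mm and grips with 20 to 120 N. Pads are 22 mm wide; open, the fingers measure 114 mm over their backs; the gripper's body (76 mm by 85 mm) begins 54 mm behind the grasp point. The pads swing forward as they close: fully open they stand 13 mm farther back than shut.
Start: joints at [1.475, 0.255, 0.108, 0, -1.424, -0.285], TCP at [0.204, 0.511, 0.25] pointing down, gripper open.
Joint ranges: [-2.95, 2.95], [-1.21, 1.97], [-1.09, 1.5], [-2.87, 1.71], [-2.94, -0.07], [-3.05, 3.05]. Speed limits (rad/s): [2.57, 2.57, 3.14, 3.14, 3.14, 3.14].

## Interface

Orientations are given as a unit quaternion [w, x, y, z].
In Python, from rig import monitor, optics, r gives the robot as it stands. The module is installed in compiled form; this text tells all that it offers.
- The arm moves only by the shell command python3 -m inch 'ROWS' [FORCE]. ROWS is JSON, a list of rows, each a list of 3 entries, a list of its own where there are three numbers: the turn, a rotation vector about the world's x, y, z in rad, then the shift along the world's x, y, z in units of 40 mm (1.0 is 40 mm), then the finger opening in mm, from 0 to 85.4. A call has 1 to 20 rows; each row is the pose to reach, as a shift and turn from the pose commanded when the call began; what a row does not reach only later rows make up. A row lasts 1/12 s, in which the tool goes at most 41.7 mm and 7.16 degrees, less where a joint would pass 70% of its speed; a pose out of reach is approached as far as the arm can. A call with a gripper value outside its range is refused whole. The fingers move at their own pace and stop on an object; FORCE is the grip in N (left out, the last holds). Time passes only in rows, so rows that repeat a pose let the fingers close. It gives the time, the measured TCP pose, the force, the opening and the grip force at its end, in the units of the state.
- monitor.read_state(): the state, without advancing time (a new reading comes with each control period).
- optics.snapshot(name): name is "scene" or "top" or "wrist"; returns a dict with "frame" (480x640x3 uint8, blue, green, red), "depth" (480x640 float32, m along the optical axis (not along the pixel's ray), 0 where there is no reading), "fx", "fy", "cx", "cy" (pixels), "distortion" ([k1, k2, p1, p2, k3] as OpenCV has them; the pictures are not rectified), "R" (3x3) and "t" (3): a world point X has camera coordinates R X + t. Camera axes: x right, y down, z forward; pixel columns grow to the right and rows downward; lengths in m; the calibration is good to about 2 mm. A picture is of the moment at which its call begins.
- r.job_done(): hands the job in; it is judged then, once.
The state is a dict: "clock": time; "qpos": joint angles; "joint_vel": joint speeds; "joint_efforts": joint torques, N m; "position": TCP position; "orientation": TCP orientation; "contact_force": force on the tool from outside, world axes, zero at the start; "torque": the same for the moment, N m; "gripper_width": finger opening in m; "grip_force": force on a finger pad.
Only numpy, scipy, OpenCV 4.12 (cv2) and the standard library are available. Lean on these libraries where they do the work, as an engineer would, in place of code of your own. Each camera call takes 0.05 s, during which the arm holds its last target. There are 200 camera calls.

## Working session

There is one attempt and no reset: what is moved stays moved. The work goes in short steps, Python scripts to look and compute and a shell command to move; the robot and the scene stay as the last step left them, time stands still between calls to the robot, and variables do not carry over. Pictures are saved under pics/ and viewed, at most 10 in all, crops included, and the job is handed in when it is done.

```bash
mkdir -p pics
cat > h.py <<'E'
import numpy as np, cv2
from rig import monitor, optics, r
def snap(n):
    s=optics.snapshot(n); s['K']=np.array([[s['fx'],0,s['cx']],[0,s['fy'],s['cy']],[0,0,1.]]); s['d']=np.array(s['distortion'],float); s['R']=np.array(s['R']); s['t']=np.array(s['t']); return s
def ray(s,uv):
    p=cv2.undistortPoints(np.array(uv,float).reshape(-1,1,2),s['K'],s['d']).reshape(-1,2)
    d=np.c_[p,np.ones(len(p))]@s['R']; return -s['R'].T@s['t'],d
def onplane(s,uv,z):
    c,d=ray(s,uv); return c+d*((z-c[2])/d[:,2])[:,None]
def cross(s1,a,s2,b):
    c1,d1=ray(s1,[a]);c2,d2=ray(s2,[b]); A=np.c_[d1[0],-d2[0]]; k=np.linalg.lstsq(A,c2-c1,rcond=None)[0]
    p,q=c1+k[0]*d1[0],c2+k[1]*d2[0]; return (p+q)/2,np.linalg.norm(p-q)
def proj(s,X):
    return cv2.projectPoints(np.array(X,float).reshape(-1,1,3),cv2.Rodrigues(s['R'])[0],s['t'],s['K'],s['d'])[0].reshape(-1,2)
E
python3 - <<'E'
from h import *
np.set_printoptions(precision=3,suppress=True)
for n in ("scene","top"):
    s=snap(n); cv2.imwrite(f"pics/{n}0.png",s['frame']); print(n,s['K'][0],-s['R'].T@s['t'],s['R'][2])
print(monitor.read_state())
E
```

```text
scene [475.121   0.    321.489] [ 1.018 -0.204  0.744] [-0.532  0.174 -0.829]
top [575.049   0.    311.312] [ 0.362 -0.048  1.118] [ 0.236  0.012 -0.972]
{'clock': 0.1, 'qpos': array([ 1.475,  0.256,  0.107, -0.   , -1.424, -0.285]), 'joint_vel': array([ 0.001, -0.001,  0.003,  0.003,  0.   , -0.002]), 'joint_efforts': array([ -0.003, -38.761,  23.847,   5.378,  -0.004,   0.   ]), 'position': array([0.204, 0.51 , 0.249]), 'orientation': array([ 0.001,  0.982, -0.189, -0.   ]), 'contact_force': array([ 0.082,  0.262, -0.173]), 'torque': array([ 0.041,  0.043, -0.019]), 'grip_force': 0.0, 'gripper_width': 0.08535864074342066}
```

View pics/scene0.png

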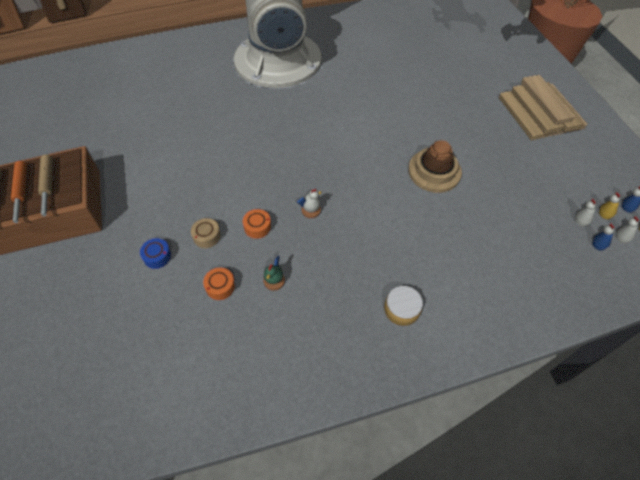

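View pics/top0.png

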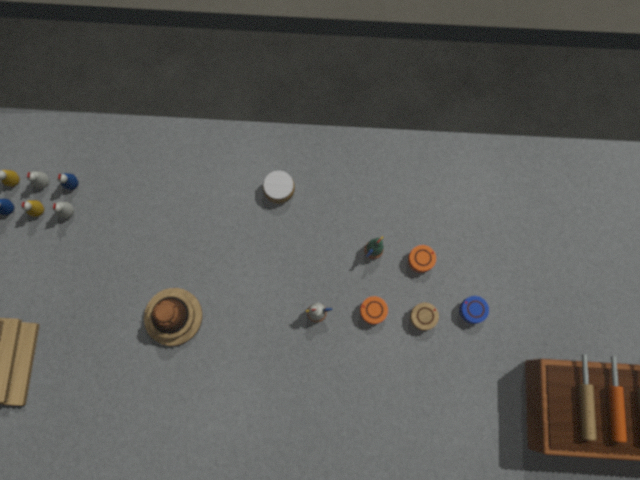

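The scene view shows the pale lid at (205,232), and the dark box in its holder at (438,160). In the top view they are at (425,317) and (170,315). Blue and orange look-alikes stand around the lid. The roosters are at scene (311,203) and (274,274), and the tin at (404,304).

Run:
```python
from h import *
np.set_printoptions(precision=4,suppress=True)
S,T=snap("scene"),snap("top")
for s,a,b,n in ((S,(205,232),(438,165),'s'),(T,(425,317),(172,317),'t')):
    for c,k in ((a,'lid'),(b,'box')):
        u,v=c; w=40; im=s['frame'][v-w:v+w,u-w:u+w]; cv2.imwrite(f"pics/{n}{k}.png",cv2.resize(im,(400,300)) if 0 else cv2.resize(im,(400,400),interpolation=cv2.INTER_CUBIC))
a=np.hstack([cv2.imread(f"pics/{x}.png")[:, :] for x in ("slid","tlid")]);b=np.hstack([cv2.imread(f"pics/{x}.png") for x in ("sbox","tbox")])
cv2.imwrite("pics/crops.png",cv2.resize(np.vstack([a,b]),(600,600)))
def lid(s,c):
    hsv=cv2.cvtColor(s['frame'],cv2.COLOR_BGR2HSV); m=((hsv[...,0]>8)&(hsv[...,0]<28)&(hsv[...,1]>60)).astype('u1')*255
    m=cv2.morphologyEx(m,cv2.MORPH_CLOSE,np.ones((5,5)))
    for k in cv2.findContours(m,0,2)[0]:
        if cv2.contourArea(k)>200 and cv2.pointPolygonTest(k,c,False)>=0: return cv2.fitEllipse(k),cv2.boundingRect(k)
print(lid(S,(205,232)),lid(T,(425,317)))
for s,c,b in ((S,(205,230),(440,148)),(T,(425,317),(170,315))):
    for p in (c,b):
        z=s['depth'][p[1]-3:p[1]+4,p[0]-3:p[0]+4]; zz=np.median(z[z>0]); o,d=ray(s,[p]); print(p,o+d[0]*zz)
print(cross(S,(205,228),T,(425,317)))
```

```text
(((205.3904266357422, 232.3630828857422), (27.928394317626953, 28.74517822265625), 18.169851303100586), (191, 219, 29, 29)) (((423.9109191894531, 316.1710510253906), (26.71068000793457, 27.684566497802734), 71.30404663085938), (410, 303, 29, 28))
(205, 230) [ 0.4917 -0.2573  0.0247]
(440, 148) [0.4676 0.2138 0.0792]
(425, 317) [ 0.4848 -0.2579  0.0273]
(170, 315) [0.4567 0.2095 0.0812]
(array([ 0.4855, -0.2578,  0.0226]), np.float64(0.0021320584925361846))
```

View pics/crops.png

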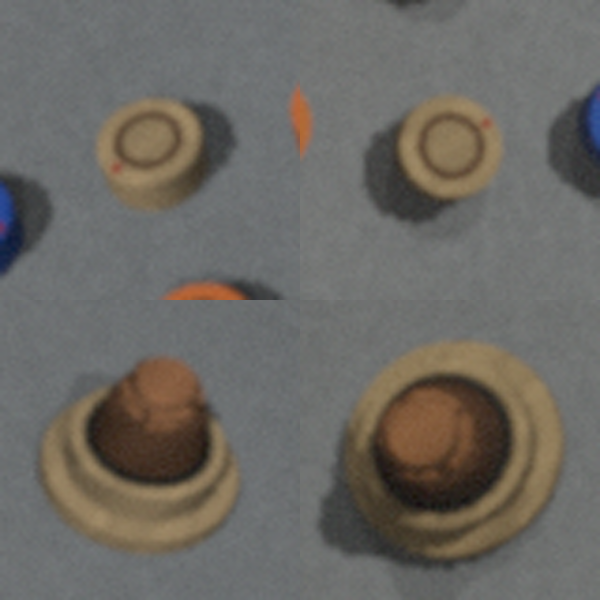

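Run:
```python
from h import *
np.set_printoptions(precision=4,suppress=True)
S,T,W=snap("scene"),snap("top"),snap("wrist")
print(cross(S,(204.5,229.1),T,(425,315.7)),cross(S,(442,146.9),T,(164.8,310)))
print(W['K'],-W['R'].T@W['t'],W['R'])
print(monitor.read_state()['position'])
# dot direction
a=onplane(S,[(165+117/3.75,192+169/3.75),(204.5,229.1)],.025);print(a, np.degrees(np.arctan2(*(a[0]-a[1])[[1,0]])))
b=onplane(T,[(385+187/3.75,277+122/3.75),(425,315.7)],.025);print(b, np.degrees(np.arctan2(*(b[0]-b[1])[[1,0]])))
```

```text
(array([ 0.4878, -0.2584,  0.0226]), np.float64(0.0008245062401301102)) (array([0.4652, 0.2201, 0.0781]), np.float64(0.0010239992355856981))
[[393.7222   0.     313.2019]
 [  0.     393.7222 246.9148]
 [  0.       0.       1.    ]] [0.2793 0.4802 0.3729] [[-0.372  -0.9282  0.0009]
 [-0.8806  0.3532  0.3158]
 [-0.2935  0.1167 -0.9488]]
[0.2044 0.5105 0.2501]
[[ 0.5029 -0.2752  0.025 ]
 [ 0.4897 -0.2578  0.025 ]] -52.84217746717954
[[ 0.5002 -0.2769  0.025 ]
 [ 0.4875 -0.2583  0.025 ]] -55.57669522457342
```

```bash
python3 -m inch '[[[0,0,-0.1],[1,-1.1,0],85],[[0,0,-0.2],[2,-2.2,0],85],[[0,0,-0.3],[3,-3.3,0],85],[[0,0,-0.4],[4,-4.4,0],85],[[0,0,-0.4],[5,-5.5,0],85],[[0,0,-0.4],[6,-6.6,0],85],[[0,0,-0.4],[6.5,-7.25,0],85],[[0,0,-0.4],[6.5,-7.25,0],85],[[0,0,-0.4],[6.5,-7.25,0],85],[[0,0,-0.4],[6.5,-7.25,0],85],[[0,0,-0.4],[6.5,-7.25,0],85],[[0,0,-0.4],[6.5,-7.25,0],85]]'
python3 - <<'E'
from h import *
import pickle
W=snap("wrist"); cv2.imwrite("pics/w1.png",W['frame']); pickle.dump(W,open("w1.pkl","wb"))
print(monitor.read_state()['qpos'],proj(W,[(.465,.220,.08),(.465,.22,.06)]))
E
```

```text
clock: 1.35
position: [0.4648, 0.2198, 0.2501]
orientation: [0.0, 0.924, -0.382, -0.0]
contact_force: [-0.9, 0.0, -0.3]
gripper_width: 0.0851
grip_force: 0.0
[ 7.48364360e-01  1.83829839e-01  1.63923706e-02 -3.10754320e-04
 -1.40344918e+00  4.08853469e-02] [[312.1795252  226.55397858]
 [312.22881724 220.03791606]]
```

View pics/w1.png

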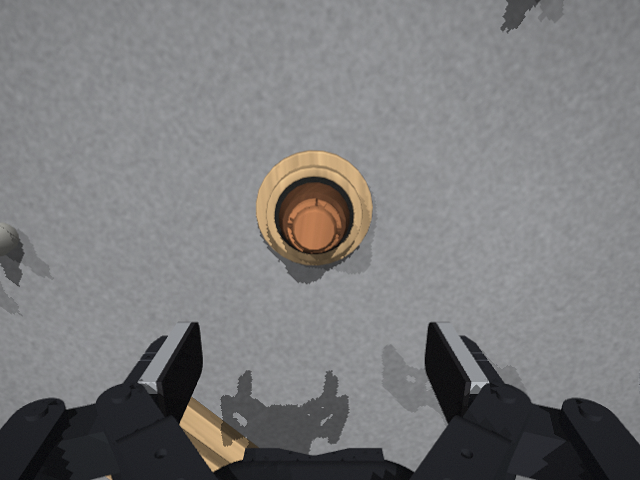

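The wrist view shows the neck top centred near (315,229), inside the dark box and holder ring (centre about 314,210). The prediction was (312,227), so it is about 2 mm off. I'll take a second wrist position to triangulate.

```bash
cat >> h.py <<'E'
def topcircle(s,z0,c,rmin,rmax):
    # depth points near height z0 around world c: centre by enclosing circle; plus height
    v,u=np.mgrid[0:480,0:640]; uv=np.c_[u.ravel(),v.ravel()]; o,d=ray(s,uv); P=o+d*s['depth'].reshape(-1,1)
    m=(np.hypot(P[:,0]-c[0],P[:,1]-c[1])<rmax)&(abs(P[:,2]-z0)<.004)&(s['depth'].ravel()>0)
    z=np.median(P[m,2]); k=m.reshape(480,640).astype('u1'); 
    ct=max(cv2.findContours(k,0,2)[0],key=cv2.contourArea); e=cv2.fitEllipse(cv2.convexHull(ct))
    return z,e,onplane(s,[e[0]],z)[0],m.sum()
E
python3 -m inch '[[[0,0,0],[0.4,-0.4,-0.5],85],[[0,0,0],[0.8,-0.8,-1],85],[[0,0,0],[0.8,-0.8,-1],85],[[0,0,0],[0.8,-0.8,-1],85],[[0,0,0],[0.8,-0.8,-1],85],[[0,0,0],[0.8,-0.8,-1],85]]'
python3 - <<'E'
from h import *
import pickle
np.set_printoptions(precision=4,suppress=True)
A=pickle.load(open("w1.pkl","rb")); B=snap("wrist"); pickle.dump(B,open("w2.pkl","wb"))
print(monitor.read_state()['position'])
e=[]
ims=[]
for s in (A,B):
    z,el,p,n=topcircle(s,.08,(.465,.22),.01,.022); print(z,el,p,n); e.append(el[0])
    q=proj(s,[(.465,.22,.07)])[0].astype(int); w=50
    im=cv2.resize(s['frame'][q[1]-w:q[1]+w,q[0]-w:q[0]+w],(400,400),interpolation=cv2.INTER_CUBIC); ims.append(im)
    print(q-w)
print(cross(A,e[0],B,e[1]))
cv2.imwrite("pics/w12.png",np.hstack(ims))
E
```

```text
clock: 1.9
position: [0.4963, 0.1898, 0.2114]
orientation: [-0.001, 0.925, -0.38, 0.001]
contact_force: [-0.2, 0.0, 1.0]
gripper_width: 0.0851
grip_force: 0.0
[0.4963 0.1897 0.2114]
0.07893593977088334 ((314.0855712890625, 228.39532470703125), (43.52085494995117, 44.8398323059082), 89.35991668701172) [0.4627 0.2202 0.0789] 1526
[262 173]
0.07898432345548928 ((315.49127197265625, 300.8627624511719), (44.5977668762207, 48.727054595947266), 83.97152709960938) [0.4633 0.2198 0.079 ] 1677
[263 244]
(array([0.4621, 0.2209, 0.0755]), np.float64(0.0001058492053786423))
```

View pics/w12.png

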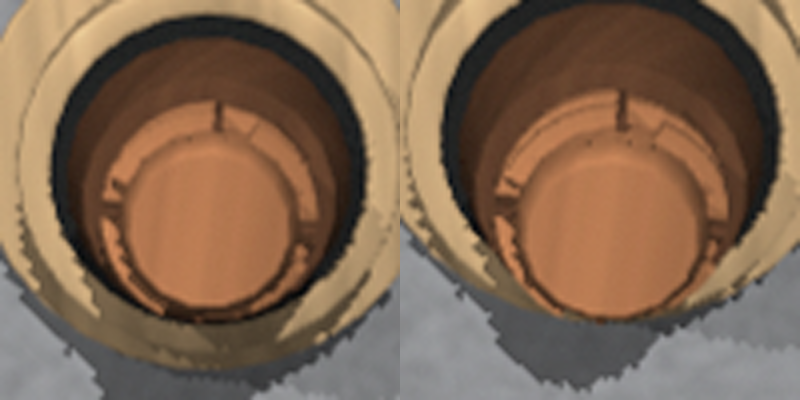

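The crops show the neck top at (210,222) and (612,235), with the ridge gaps as dark notches around it. The neck axis is about (0.463, 0.220), with its top at 0.079 m, which matches the text. Next I go over the lid.

```bash
python3 -m inch '[[[0,0,0],[0,-1,0],85],[[0,0,0],[0,-2,0],85],[[0,0,0],[0,-3,0],85],[[0,0,0],[0,-4,0],85],[[0,0,0],[0,-5,0],85],[[0,0,0],[0,-6,0],85],[[0,0,0],[0,-7,0],85],[[0,0,0],[0,-8,0],85],[[0,0,0],[0,-9,0],85],[[0,0,0],[-0.1,-10,-0.2],85],[[0,0,0],[-0.2,-11,-0.4],85],[[0,0,0],[-0.2,-11.2,-0.4],85],[[0,0,0],[-0.2,-11.2,-0.4],85],[[0,0,0],[-0.2,-11.2,-0.4],85],[[0,0,0],[-0.2,-11.2,-0.4],85],[[0,0,0],[-0.2,-11.2,-0.4],85]]'
python3 - <<'E'
from h import *
import pickle
np.set_printoptions(precision=4,suppress=True)
B=snap("wrist"); pickle.dump(B,open("w3.pkl","wb")); cv2.imwrite("pics/w3.png",B['frame'])
print(monitor.read_state()['position'],monitor.read_state()['qpos'])
print(topcircle(B,.025,(.488,-.258),.02,.035))
E
```

```text
clock: 3.28
position: [0.489, -0.2581, 0.195]
orientation: [-0.0, 0.925, -0.38, 0.001]
contact_force: [-0.2, -0.6, 0.4]
gripper_width: 0.085
grip_force: 0.0
[ 0.489  -0.2581  0.1949] [-0.2028  0.2825  0.004  -0.0001 -1.291   0.9949]
(np.float64(0.02440924027221225), ((313.4139099121094, 225.14950561523438), (64.73564147949219, 66.13590240478516), 88.89463806152344), array([ 0.4895, -0.2593,  0.0244]), np.int64(3347))
```

View pics/w3.png

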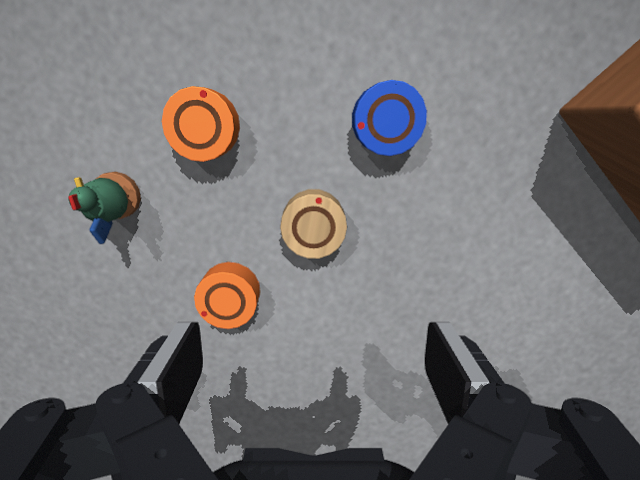

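The wrist view shows the lid at (313,225) with its red dot at (319,200). The nearest look-alike, an orange cap at (227,295), is clear of the finger paths at rows 210–245. I'll narrow the fingers a little and descend.

```bash
python3 -m inch '[[[0,0,0],[0,0,-0.6],72],[[0,0,0],[0,0,-1.2],72],[[0,0,0],[0,0,-1.8],72],[[0,0,0],[0,0,-2.4],72],[[0,0,0],[0,0,-2.9],72],[[0,0,0],[0,0,-3.3],72],[[0,0,0],[0,0,-3.6],72],[[0,0,0],[0,-0.02,-3.9],72],[[0,0,0],[0,-0.02,-4.1],72],[[0,0,0],[0,-0.02,-4.2],72],[[0,0,0],[0,-0.02,-4.2],72],[[0,0,0],[0,-0.02,-4.2],72]]'
python3 -m inch '[[[0,0,0],[0,0,0],48],[[0,0,0],[0,0,0],48],[[0,0,0],[0,0,0],48],[[0,0,0],[0,0,0],48],[[0,0,0],[0,0,0],48],[[0,0,0],[0,0,0],48],[[0,0,0],[0,0,0],48],[[0,0,0],[0,0,0],48],[[0,0,0],[0,0,0],48],[[0,0,0],[0,0,0],48]]' 50
```

```text
clock: 4.33
position: [0.4889, -0.26, 0.0268]
orientation: [0.0, 0.925, -0.38, 0.0]
contact_force: [-0.8, -0.2, 0.8]
gripper_width: 0.072
grip_force: 0.0
clock: 5.17
position: [0.4892, -0.2604, 0.0277]
orientation: [-0.0, 0.925, -0.38, 0.001]
contact_force: [-0.6, 1.8, 5.7]
gripper_width: 0.0499
grip_force: 51.8
```

```bash
python3 -m inch '[[[0,0,0],[0,0,0.2],48],[[0,0,0],[0,0,0.5],48],[[0,0,0],[0,0,1],48],[[0,0,0],[0,0,1.7],48],[[0,0,0],[0,0,2.5],48],[[0,0,0],[0,0,3.2],48],[[0,0,0],[0,0,3.6],48],[[0,0,0],[0,0,3.8],48],[[0,0,0],[0,0,3.8],48],[[0,0,0],[0,0,3.8],48],[[0,0,0],[0,0,3.8],48]]'
python3 - <<'E'
from h import *
import pickle
np.set_printoptions(precision=4,suppress=True)
B=snap("wrist"); pickle.dump(B,open("w4.pkl","wb")); cv2.imwrite("pics/w4.png",B['frame'][200:,100:540])
s=monitor.read_state(); p=s['position'];print(s)
print(topcircle(B,p[2],p,.02,.03))
T=snap("top");S=snap("scene")
for s in (T,S):
  q=proj(s,[p])[0].astype(int); print(q); 
  cv2.imwrite("pics/g_%d.png"%q[0],cv2.resize(s['frame'][q[1]-40:q[1]+40,q[0]-40:q[0]+40],(400,400)))
import glob; cv2.imwrite("pics/g.png",np.hstack([cv2.imread(f) for f in sorted(glob.glob("pics/g_*.png"))]+[]))
E
```

```text
clock: 6.08
position: [0.4875, -0.2598, 0.1766]
orientation: [-0.0, 0.925, -0.381, -0.002]
contact_force: [1.1, -0.5, -0.9]
gripper_width: 0.0499
grip_force: 51.9
{'clock': 6.1333, 'qpos': array([-0.2068,  0.295 , -0.0267, -0.0006, -1.2524,  0.9967]), 'joint_vel': array([ 0.0011,  0.0019,  0.0025,  0.0044, -0.0035, -0.0007]), 'joint_efforts': array([ -0.0058, -40.7534,  23.2575,   5.2557,  -0.0017,  -0.0001]), 'position': array([ 0.4875, -0.2598,  0.1765]), 'orientation': array([ 0.    ,  0.9247, -0.3807, -0.0017]), 'contact_force': array([ 0.2414,  0.4661, -0.2901]), 'torque': array([ 0.006 , -0.0322, -0.0131]), 'grip_force': 51.900057485327125, 'gripper_width': 0.05002912668636181}
(np.float64(0.17342920075475932), ((312.456298828125, 347.2281494140625), (117.99766540527344, 170.0530548095703), 90.88691711425781), array([ 0.4874, -0.26  ,  0.1734]), np.int64(12338))
[443 306]
[185 174]
```

View pics/w4.png

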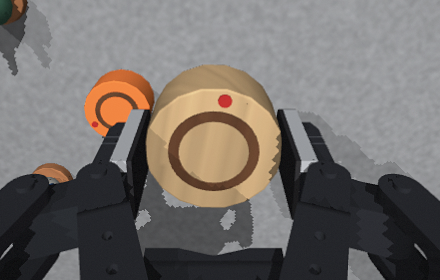

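The lid is held level between the pads, with its ring centred near full-frame (314,350). Next I measure its tilt and its offset from the TCP.

Run:
```python
from h import *
import pickle
np.set_printoptions(precision=4,suppress=True)
B=pickle.load(open("w4.pkl","rb")); v,u=np.mgrid[0:480,0:640]; o,d=ray(B,np.c_[u.ravel(),v.ravel()]); P=o+d*B['depth'].reshape(-1,1)
c=np.array([.4875,-.2598]); m=(np.hypot(P[:,0]-c[0],P[:,1]-c[1])<.018)&(abs(P[:,2]-.1735)<.006)
A=np.c_[P[m,:2]-c,np.ones(m.sum())]; k,res,*_=np.linalg.lstsq(A,P[m,2],rcond=None); print("slope,z",k,"rms",np.sqrt(res/m.sum()))
# brown ring: darker pixels within the top
hsv=cv2.cvtColor(B['frame'],cv2.COLOR_BGR2HSV); g=((hsv[...,2]<130)&(hsv[...,1]>90)&(np.hypot(P[:,0]-c[0],P[:,1]-c[1])<.021).reshape(480,640)&(abs(P[:,2]-k[2])<.004).reshape(480,640)).astype('u1')
g=cv2.morphologyEx(g,cv2.MORPH_OPEN,np.ones((3,3)))
ct=max(cv2.findContours(g,0,2)[0],key=cv2.contourArea); e=cv2.fitEllipse(ct); print(e, onplane(B,[e[0]],k[2]))
C=pickle.load(open("w3.pkl","rb"));hsv=cv2.cvtColor(C['frame'],cv2.COLOR_BGR2HSV); g=((hsv[...,2]<130)&(hsv[...,1]>90)).astype('u1'); g[:200]=0;g[260:]=0;g[:,:285]=0;g[:,345:]=0
ct=max(cv2.findContours(g,0,2)[0],key=cv2.contourArea); e=cv2.fitEllipse(ct); print(e, onplane(C,[e[0]],.0245))
```

```text
slope,z [-0.0148  0.0088  0.1736] rms [0.0006]
((313.08734130859375, 350.8875732421875), (77.77374267578125, 90.0865249633789), 89.9221420288086) [[ 0.4863 -0.2591  0.1736]]
((313.0174255371094, 226.83079528808594), (40.88836669921875, 42.08808517456055), 91.11089324951172) [[ 0.4888 -0.2582  0.0245]]
```

```bash
python3 -m inch '[[[0,0,0],[0,0.5,0],48],[[0,0,0],[0,1.2,0],48],[[0,0,0],[0,2.1,0],48],[[0,0,0],[-0.1,3.1,0],48],[[0,0,0],[-0.1,4.1,0],48],[[0,0,0],[-0.2,5.1,0],48],[[0,0,0],[-0.2,6.1,0],48],[[0,0,0],[-0.3,7.1,0],48],[[0,0,0],[-0.3,8.1,0],48],[[0,0,0],[-0.4,9.1,0],48],[[0,0,0],[-0.5,10.1,0],48],[[0,0,0],[-0.55,11,0],48],[[0,0,0],[-0.58,11.6,0],48],[[0,0,0],[-0.58,11.9,0],48],[[0,0,0],[-0.58,11.98,0],48],[[0,0,0],[-0.58,11.98,0],48],[[0,0,0],[-0.58,11.98,0],48],[[0,0,0],[-0.58,11.98,0],48],[[0,0,0],[-0.58,11.98,0],48]]'
python3 - <<'E'
from h import *
import pickle
np.set_printoptions(precision=4,suppress=True)
B=snap("wrist"); s=monitor.read_state(); print(s['position'],s['qpos'],s['contact_force'],s['torque'],s['orientation'])
v,u=np.mgrid[0:480,0:640]; o,d=ray(B,np.c_[u.ravel(),v.ravel()]); P=o+d*B['depth'].reshape(-1,1); c=s['position'][:2]
hsv=cv2.cvtColor(B['frame'],cv2.COLOR_BGR2HSV); zt=s['position'][2]-.003
g=((hsv[...,2]<130)&(hsv[...,1]>90)&(np.hypot(P[:,0]-c[0],P[:,1]-c[1])<.021).reshape(480,640)&(abs(P[:,2]-zt)<.004).reshape(480,640)).astype('u1')
g=cv2.morphologyEx(g,cv2.MORPH_OPEN,np.ones((3,3)))
e=cv2.fitEllipse(max(cv2.findContours(g,0,2)[0],key=cv2.contourArea)); print(e,onplane(B,[e[0]],zt))
E
```

```text
clock: 7.82
position: [0.4653, 0.2179, 0.1784]
orientation: [0.0, 0.924, -0.381, 0.0]
contact_force: [0.1, 0.1, 0.4]
gripper_width: 0.05
grip_force: 51.9
[0.4654 0.218  0.1784] [ 0.7433  0.2183 -0.1254  0.0001 -1.227   0.0452] [-0.0659  0.2793 -1.5063] [0.0278 0.0166 0.0057] [-0.      0.9245 -0.3812  0.    ]
((313.2286682128906, 350.845947265625), (78.14393615722656, 90.12288665771484), 89.95246887207031) [[0.4641 0.2185 0.1754]]
```

```bash
python3 -m inch '[[[0,0,0],[-0.03,0.04,-0.3],48],[[0,0,0],[-0.03,0.04,-0.7],48],[[0,0,0],[-0.03,0.04,-1.1],48],[[0,0,0],[-0.03,0.04,-1.4],48],[[0,0,0],[-0.03,0.04,-1.6],48],[[0,0,0],[-0.03,0.04,-1.65],48],[[0,0,0],[-0.03,0.04,-1.65],48],[[0,0,0],[-0.03,0.04,-1.65],48],[[0,0,0],[-0.03,0.04,-1.65],48],[[0,0,0],[-0.03,0.04,-1.65],48]]'
python3 -m inch '[[[0,0,0],[0,0,-0.05],48],[[0,0,0],[0,0,-0.1],48],[[0,0,0],[0,0,-0.15],48],[[0,0,0],[0,0,-0.2],48],[[0,0,0],[0,0,-0.2],48],[[0,0,0],[0,0,-0.2],48]]'
```

```text
clock: 8.7
position: [0.4644, 0.2209, 0.1131]
orientation: [-0.001, 0.925, -0.381, 0.0]
contact_force: [0.4, 0.8, -0.5]
gripper_width: 0.0498
grip_force: 51.9
clock: 9.2
position: [0.4639, 0.2205, 0.1041]
orientation: [0.0, 0.925, -0.381, -0.0]
contact_force: [-0.4, -0.5, -1.3]
gripper_width: 0.0504
grip_force: 51.9
```

Run:
```python
from h import *
S,T=snap("scene"),snap("top"); s=monitor.read_state(); print(s['contact_force'],s['torque'],s['position'])
o=[]
for c in (S,T):
    q=proj(c,[s['position']-[0,0,.02]])[0].astype(int); w=35; o.append(cv2.resize(c['frame'][q[1]-w:q[1]+w,q[0]-w:q[0]+w],(400,400),interpolation=cv2.INTER_CUBIC))
cv2.imwrite("pics/on.png",np.hstack(o))
```

```text
[ 0.39877583 -0.21262137 -0.40487724] [-0.02433014  0.01301094  0.03197572] [0.46403145 0.22061599 0.10430403]
```

View pics/on.png

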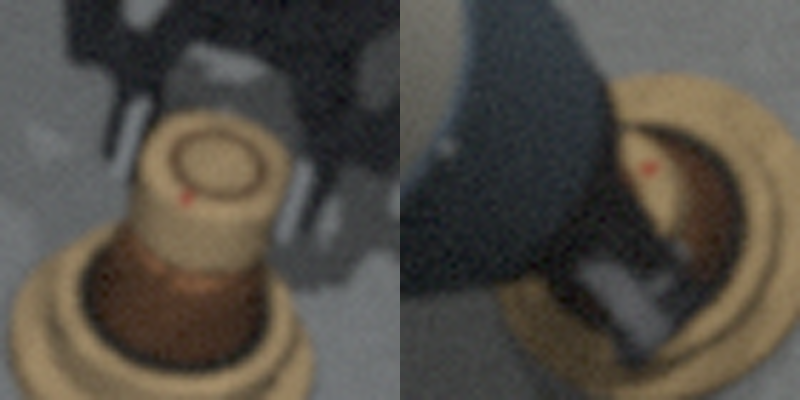

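The view shows the lid sitting squarely over the neck (scene crop 215,190), with the rim already below the neck top and no force yet. I'll lower it gently.

```bash
python3 -m inch '[[[0,0,0],[0,-0.02,-0.03],48],[[0,0,0],[0,-0.02,-0.06],48],[[0,0,0],[0,-0.02,-0.08],48],[[0,0,0],[0,-0.02,-0.1],48],[[0,0,0],[0,-0.02,-0.1],48],[[0,0,0],[0,-0.02,-0.1],48]]'; python3 -m inch '[[[0,0,0],[0,0,-0.03],48],[[0,0,0],[0,0,-0.06],48],[[0,0,0],[0,0,-0.06],48],[[0,0,0],[0,0,-0.06],48],[[0,0,0],[0,0,-0.06],48]]'
```

```text
clock: 9.8
position: [0.464, 0.2198, 0.1002]
orientation: [0.0, 0.925, -0.381, -0.0]
contact_force: [0.4, -1.1, -0.4]
gripper_width: 0.0503
grip_force: 51.9
clock: 10.22
position: [0.464, 0.2199, 0.0979]
orientation: [-0.0, 0.925, -0.381, -0.0]
contact_force: [-0.7, 0.8, -0.8]
gripper_width: 0.0501
grip_force: 52.0
```

```bash
python3 -m inch '[[[0,0,0],[0,0,-0.03],48],[[0,0,0],[0,0,-0.05],48],[[0,0,0],[0,0,-0.05],48],[[0,0,0],[0,0,-0.05],48]]'; python3 -m inch '[[[0,0,0],[0,0,-0.03],48],[[0,0,0],[0,0,-0.05],48],[[0,0,0],[0,0,-0.05],48],[[0,0,0],[0,0,-0.05],48]]'
```

```text
clock: 10.55
position: [0.464, 0.2199, 0.096]
orientation: [-0.0, 0.925, -0.381, 0.0]
contact_force: [-0.2, 0.6, 2.2]
gripper_width: 0.0499
grip_force: 52.1
clock: 10.88
position: [0.4641, 0.2198, 0.094]
orientation: [-0.0, 0.925, -0.381, 0.0]
contact_force: [-1.7, 0.6, 3.4]
gripper_width: 0.0501
grip_force: 52.3
```

Contact starts with the rim about 9 mm above the shoulder, on the ridges, at about 3.4 N. Now I turn gently backward.

```bash
cat > st.py <<'E'
from h import *
from scipy.spatial.transform import Rotation as Ro
np.set_printoptions(precision=4,suppress=True)
s=monitor.read_state(); o=s['orientation']; yaw=2*np.arctan2(o[2],o[1])
print("STATE",s['clock'],s['position'],"yaw",round(float(yaw),3),"F",s['contact_force'],"T",s['torque'],"j6",s['qpos'][5])
E
for i in 1; do python3 st.py; python3 -m inch '[[[0,0,0.04],[0,0,0],48],[[0,0,0.08],[0,0.002,0],48],[[0,0,0.12],[0,0.004,0],48],[[0,0,0.12],[0,0.004,0],48]]' >/dev/null; python3 st.py;  python3 -m inch '[[[0,0,0.04],[0,0,0],48],[[0,0,0.08],[0,0.002,0],48],[[0,0,0.12],[0,0.004,0],48],[[0,0,0.12],[0,0.004,0],48]]' >/dev/null; python3 st.py; done
```

```text
STATE 10.8833 [0.4641 0.2198 0.094 ] yaw -0.781 F [-1.6685  0.5896  3.4114] T [0.1829 0.4863 0.0138] j6 0.04210305648587372
STATE 11.2167 [0.4642 0.2199 0.0941] yaw -0.66 F [-1.0424 -0.2979  3.0094] T [ 0.018   0.3419 -0.1207] j6 0.16311341015785072
STATE 11.55 [0.4641 0.2204 0.0938] yaw -0.541 F [0.209  0.7438 0.9112] T [ 0.4432  0.01   -0.039 ] j6 0.28194530105401333
```

```bash
for i in 1; do python3 -m inch '[[[0,0,0],[0,0,-0.03],48],[[0,0,0],[0,0,-0.05],48],[[0,0,0],[0,0,-0.05],48],[[0,0,0],[0,0,-0.05],48]]' >/dev/null; python3 st.py;  python3 -m inch '[[[0,0,0.04],[0,0,0],48],[[0,0,0.06],[0,0.002,0],48],[[0,0,0.06],[0,0.002,0],48]]' >/dev/null; python3 st.py; done
```

```text
STATE 11.8833 [0.4642 0.2203 0.0921] yaw -0.541 F [-1.2123  1.2235  4.0742] T [0.627  0.2629 0.004 ] j6 0.28090880240576266
STATE 12.1333 [0.4642 0.2204 0.0921] yaw -0.48 F [-0.4429  2.3295  3.337 ] T [ 0.6833  0.106  -0.1234] j6 0.3417512287183
```

```bash
for i in 1 2 ; do python3 -m inch '[[[0,0,0.04],[0,0,0],48],[[0,0,0.08],[0,0.002,0],48],[[0,0,0.08],[0,0.002,0],48]]' >/dev/null; python3 st.py; python3 -m inch '[[[0,0,0],[0,0,0],48]]'>/dev/null; python3 st.py; done
```

```text
STATE 12.3833 [0.4642 0.2205 0.0921] yaw -0.4 F [-0.3859  1.3685  2.8072] T [ 0.7149  0.0817 -0.0682] j6 0.4218124380199956
STATE 12.4667 [0.4643 0.2205 0.0921] yaw -0.403 F [-0.047   2.2032  4.3383] T [ 0.7278  0.0356 -0.0623] j6 0.4195950309466278
STATE 12.7167 [0.4643 0.2206 0.0921] yaw -0.321 F [-0.3377  2.288   4.2895] T [ 0.7762  0.0118 -0.1384] j6 0.5010972612488713
STATE 12.8 [0.4643 0.2206 0.0921] yaw -0.323 F [0.5725 1.8831 3.9941] T [ 0.8012 -0.108  -0.0885] j6 0.4990475509302469
```

```bash
python3 -m inch '[[[0,0,0],[0,0.02,0],48],[[0,0,0],[0,0.02,0],48]]' >/dev/null; python3 st.py; python3 -m inch '[[[0,0,0.04],[0,0.01,0],48],[[0,0,0.08],[0,0.02,0],48],[[0,0,0.08],[0,0.02,0],48]]' >/dev/null; python3 st.py; python3 -m inch '[[[0,0,0.04],[0,0,0],48],[[0,0,0.08],[0,0.002,0],48],[[0,0,0.08],[0,0.002,0],48]]' >/dev/null; python3 st.py
```

```text
STATE 12.9667 [0.4641 0.2208 0.0919] yaw -0.322 F [ 1.0173 -0.093   4.6239] T [ 0.0212 -0.2753 -0.0371] j6 0.4988196464580017
STATE 13.2167 [0.464  0.2214 0.0919] yaw -0.24 F [ 1.4872 -1.706   5.2649] T [-0.3059 -0.1782 -0.0287] j6 0.57950983837647
STATE 13.4667 [0.464  0.2217 0.0919] yaw -0.161 F [ 0.8208 -1.2066  4.848 ] T [-0.2857 -0.1017 -0.0515] j6 0.6584542021150799
```

```bash
python3 -m inch '[[[0,0,0.04],[0,-0.008,0],48],[[0,0,0.08],[0,-0.008,0],48],[[0,0,0.08],[0,-0.008,0],48]]' >/dev/null; python3 st.py; python3 -m inch '[[[0,0,0.04],[0,0,0],48],[[0,0,0.08],[0,0.002,0],48],[[0,0,0.08],[0,0.002,0],48]]' >/dev/null; python3 st.py;  python3 -m inch '[[[0,0,0.04],[0,0,0],48],[[0,0,0.08],[0,0.002,0],48],[[0,0,0.08],[0,0.002,0],48]]' >/dev/null; python3 st.py
```

```text
STATE 13.7167 [0.464  0.2216 0.092 ] yaw -0.081 F [ 0.1777 -0.421   5.748 ] T [-0.0269 -0.1132 -0.146 ] j6 0.73863246821981
STATE 13.9667 [0.4641 0.2217 0.092 ] yaw -0.001 F [ 1.4518 -0.4325  4.5653] T [-0.0999 -0.0144 -0.087 ] j6 0.8185138678912505
STATE 14.2167 [0.4641 0.2218 0.0921] yaw 0.079 F [ 0.1991 -0.3972  5.9126] T [-0.021   0.0087 -0.0846] j6 0.8983581533370206
```

```bash
python3 -m inch '[[[0,0,0.04],[0,0.002,0],48],[[0,0,0.08],[0,0.002,0],48],[[0,0,0.08],[0,0.002,0],48]]' >/dev/null; python3 st.py; python3 -m inch '[[[0,0,0.04],[0,0,0],48],[[0,0,0.08],[0,0.002,0],48],[[0,0,0.08],[0,0.002,0],48]]' >/dev/null; python3 st.py;  python3 -m inch '[[[0,0,0.04],[0,0,0],48],[[0,0,0.08],[0,0.002,0],48],[[0,0,0.08],[0,0.002,0],48]]' >/dev/null; python3 st.py
```

```text
STATE 14.4667 [0.4641 0.2219 0.0921] yaw 0.159 F [ 0.2829 -0.24    5.2188] T [ 0.0039 -0.0396 -0.0848] j6 0.9782243431437677
STATE 14.7167 [0.4642 0.222  0.0922] yaw 0.239 F [-0.4901 -0.0485  6.2159] T [ 0.0142 -0.012  -0.0918] j6 1.0581006246367952
STATE 14.9667 [0.4642 0.2222 0.0923] yaw 0.319 F [-0.448  -0.3469  6.6002] T [-0.0326  0.1236 -0.011 ] j6 1.1380011372010266
```

```bash
python3 -m inch '[[[0,0,0.04],[0,0.002,0],48],[[0,0,0.08],[0,0.002,0],48],[[0,0,0.08],[0,0.002,0],48]]' >/dev/null; python3 st.py; python3 -m inch '[[[0,0,0.04],[0,0,0],48],[[0,0,0.08],[0,0.002,0],48],[[0,0,0.08],[0,0.002,0],48]]' >/dev/null; python3 st.py;  python3 -m inch '[[[0,0,0.04],[0,0,0],48],[[0,0,0.08],[0,0.002,0],48],[[0,0,0.08],[0,0.002,0],48]]' >/dev/null; python3 st.py
```

```text
STATE 15.2167 [0.4642 0.2223 0.0923] yaw 0.399 F [-0.937   0.3557  6.6328] T [ 0.0751  0.1178 -0.0736] j6 1.2178518077063962
STATE 15.4667 [0.4643 0.2224 0.0923] yaw 0.479 F [-0.4998 -0.0153  7.7658] T [ 0.0997  0.0903 -0.1077] j6 1.297702093937952
STATE 15.7167 [0.4643 0.2225 0.0924] yaw 0.559 F [-0.4958  0.4257  6.975 ] T [ 0.1744  0.168  -0.0921] j6 1.3776515800369882
```

```bash
python3 -m inch '[[[0,0,0.04],[0,0.002,0],48],[[0,0,0.08],[0,0.002,0],48],[[0,0,0.08],[0,0.002,0],48]]' >/dev/null; python3 st.py; python3 -m inch '[[[0,0,0.04],[0,0,0],48],[[0,0,0.08],[0,0.002,0],48],[[0,0,0.08],[0,0.002,0],48]]' >/dev/null; python3 st.py
```

```text
STATE 15.9667 [0.4638 0.2226 0.0919] yaw 0.638 F [ 0.5671 -0.2187  0.9063] T [0.0735 0.0046 0.024 ] j6 1.4575731911808554
STATE 16.2167 [0.4636 0.2225 0.0912] yaw 0.718 F [ 0.2686  1.7838 -0.2293] T [ 0.4725 -0.3166 -0.0717] j6 1.5371189588981005
```

The force fell from 7 N to 0 at yaw 0.64, so the lid dropped into the gap. I'll check with a light push.

```bash
python3 -m inch '[[[0,0,0],[0,0.01,-0.02],48],[[0,0,0],[0,0.01,-0.04],48],[[0,0,0],[0,0.01,-0.04],48]]' >/dev/null; python3 st.py
python3 - <<'E'
from h import *
S=snap("scene"); s=monitor.read_state()
q=proj(S,[s['position']-[0,0,.02]])[0].astype(int); w=35
cv2.imwrite("pics/in.png",cv2.resize(S['frame'][q[1]-w:q[1]+w,q[0]-w:q[0]+w],(500,500),interpolation=cv2.INTER_CUBIC))
E
```

```text
STATE 16.4667 [0.4637 0.2226 0.0899] yaw 0.718 F [-1.0375 -0.1267  2.0769] T [-0.0373  0.0567 -0.0045] j6 1.536015223905894
```

View pics/in.png

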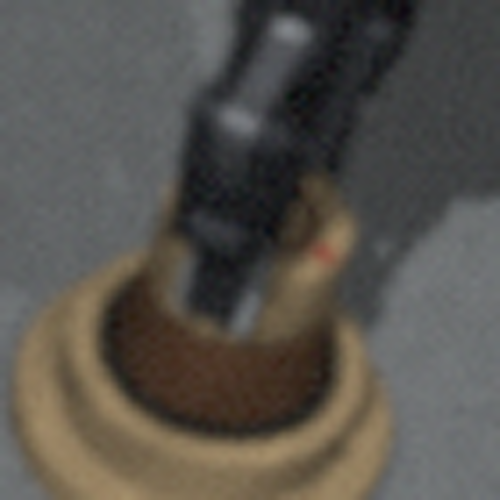

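The lid sits visibly lower, its rim just above the dark shoulder (250,335), and the push met 2 N, as seated in the gap. Now I turn forward, following the pitch.

```bash
python3 -m inch '[[[0,0,-0.06],[0,-0.002,-0.004],48],[[0,0,-0.12],[0,-0.004,-0.008],48],[[0,0,-0.16],[0,-0.006,-0.01],48],[[0,0,-0.16],[0,-0.006,-0.01],48]]' >/dev/null; python3 st.py; python3 -m inch '[[[0,0,-0.06],[0,-0.002,-0.004],48],[[0,0,-0.12],[0,-0.004,-0.008],48],[[0,0,-0.16],[0,-0.006,-0.01],48],[[0,0,-0.16],[0,-0.006,-0.01],48]]' >/dev/null; python3 st.py
```

```text
STATE 16.85 [0.4639 0.2225 0.0899] yaw 0.557 F [ 0.406  -0.3503  2.0105] T [-0.0564  0.0789  0.0405] j6 1.3757448354178106
STATE 17.1833 [0.4639 0.2224 0.0895] yaw 0.399 F [-0.6109  0.4872  2.577 ] T [0.0164 0.042  0.0279] j6 1.2176265428513329
```

```bash
python3 -m inch '[[[0,0,-0.06],[0,-0.002,-0.004],48],[[0,0,-0.12],[0,-0.004,-0.008],48],[[0,0,-0.16],[0,-0.006,-0.01],48],[[0,0,-0.16],[0,-0.006,-0.01],48]]' >/dev/null; python3 st.py; python3 -m inch '[[[0,0,-0.06],[0,-0.002,-0.004],48],[[0,0,-0.12],[0,-0.004,-0.008],48],[[0,0,-0.16],[0,-0.006,-0.01],48],[[0,0,-0.16],[0,-0.006,-0.01],48]]' >/dev/null; python3 st.py;  python3 -m inch '[[[0,0,-0.06],[0,-0.002,-0.004],48],[[0,0,-0.12],[0,-0.004,-0.008],48],[[0,0,-0.16],[0,-0.006,-0.01],48],[[0,0,-0.16],[0,-0.006,-0.01],48]]' >/dev/null; python3 st.py
```

```text
STATE 17.5167 [0.4639 0.2222 0.0891] yaw 0.24 F [-0.4606  0.7067  2.3372] T [ 0.0596  0.0217 -0.004 ] j6 1.0590504834531569
STATE 17.85 [0.4639 0.2219 0.0887] yaw 0.08 F [-0.2597 -0.9313  1.3079] T [0.035  0.0494 0.0369] j6 0.900091005819846
STATE 18.1833 [0.464  0.2217 0.0883] yaw -0.079 F [-0.3003 -0.4434  1.5483] T [ 0.0659 -0.0443 -0.0067] j6 0.7409580409705561
```

```bash
python3 -m inch '[[[0,0,-0.06],[0,-0.002,-0.004],48],[[0,0,-0.12],[0,-0.004,-0.008],48],[[0,0,-0.16],[0,-0.006,-0.01],48],[[0,0,-0.16],[0,-0.006,-0.01],48]]' >/dev/null; python3 st.py; python3 -m inch '[[[0,0,-0.06],[0,-0.002,-0.004],48],[[0,0,-0.12],[0,-0.004,-0.008],48],[[0,0,-0.16],[0,-0.006,-0.01],48],[[0,0,-0.16],[0,-0.006,-0.01],48]]' >/dev/null; python3 st.py
```

```text
STATE 18.5167 [0.464  0.2215 0.0879] yaw -0.239 F [ 0.3424 -0.2494  1.3195] T [ 0.0005 -0.0062  0.028 ] j6 0.5816212768179321
STATE 18.85 [0.464  0.2212 0.0874] yaw -0.399 F [0.3003 0.4154 0.916 ] T [-0.0522 -0.0823  0.0142] j6 0.42218140347133165
```

```bash
python3 -m inch '[[[0,0,-0.04],[0,-0.002,-0.003],48],[[0,0,-0.08],[0,-0.003,-0.005],48],[[0,0,-0.08],[0,-0.003,-0.005],48]]' >/dev/null; python3 st.py; python3 -m inch '[[[0,0,-0.04],[0,-0.002,-0.003],48],[[0,0,-0.08],[0,-0.003,-0.005],48],[[0,0,-0.08],[0,-0.003,-0.005],48]]' >/dev/null; python3 st.py
```

```text
STATE 19.1 [0.464  0.2211 0.0873] yaw -0.478 F [-0.6436  1.0351  1.1979] T [-0.0408 -0.0445  0.0189] j6 0.3425424807963613
STATE 19.35 [0.4639 0.221  0.087 ] yaw -0.558 F [ 0.3158 -0.5144  1.8773] T [-0.0354 -0.0243  0.0392] j6 0.262713651783818
```

```bash
python3 -m inch '[[[0,0,-0.04],[0,-0.002,-0.003],48],[[0,0,-0.08],[0,-0.003,-0.005],48],[[0,0,-0.08],[0,-0.003,-0.005],48]]' >/dev/null; python3 st.py; python3 -m inch '[[[0,0,-0.04],[0,-0.002,-0.003],48],[[0,0,-0.08],[0,-0.003,0],48],[[0,0,-0.08],[0,-0.003,0],48]]' >/dev/null; python3 st.py
```

```text
STATE 19.6 [0.4638 0.2207 0.0868] yaw -0.638 F [-0.1664 -0.1454  2.4226] T [-0.1454  0.1259  0.1497] j6 0.18295233916080655
STATE 19.85 [0.4638 0.2206 0.0868] yaw -0.718 F [-1.3029 -0.1243  1.9907] T [-0.1636  0.2154  0.1925] j6 0.10321511167104556
```

```bash
python3 -m inch '[[[0,0,-0.03],[0,0,0],48],[[0,0,-0.06],[0,0,0],48],[[0,0,-0.06],[0,0,0],48]]' >/dev/null; python3 st.py; python3 -m inch '[[[0,0,-0.03],[0,0,0],48],[[0,0,-0.03],[0,0,0],48]]' >/dev/null; python3 st.py
```

```text
STATE 20.1 [0.4638 0.2205 0.0868] yaw -0.778 F [-1.9829 -1.5346  2.6283] T [-0.2833  0.2678  0.2387] j6 0.043587357475125044
STATE 20.2667 [0.4637 0.2205 0.0868] yaw -0.808 F [-1.0609 -0.9276  2.8003] T [-0.4078  0.3385  0.2921] j6 0.013299196407351865
```

Torque climbs at the rubber's own stiffness, reaching 0.29 N m, which is the firm stop. I'll relieve the twist and push, then release and retreat.

```bash
python3 -m inch '[[[0,0,0.06],[0,0.003,0.01],48],[[0,0,0.12],[0,0.006,0.03],48],[[0,0,0.16],[0,0.008,0.04],48],[[0,0,0.16],[0,0.008,0.04],48],[[0,0,0.16],[0,0.008,0.04],48]]' >/dev/null; python3 st.py; python3 -m inch '[[[0,0,0],[0,0,0],54],[[0,0,0],[0,0,0],58],[[0,0,0],[0,0,0],66],[[0,0,0],[0,0,0],74],[[0,0,0],[0,0,0],74],[[0,0,0],[0,0,0],74],[[0,0,0],[0,0,0],74],[[0,0,0],[0,0,0],74]]'; python3 st.py
```

```text
STATE 20.6833 [0.4638 0.2208 0.0882] yaw -0.65 F [-0.4058 -2.1034 -0.47  ] T [-0.5704 -0.0379  0.0686] j6 0.17093254786193973
clock: 21.35
position: [0.464, 0.2211, 0.0885]
orientation: [-0.0, 0.948, -0.32, 0.0]
contact_force: [0.1, -0.3, -0.4]
gripper_width: 0.0739
grip_force: 0.0
STATE 21.35 [0.464  0.2211 0.0885] yaw -0.651 F [ 0.1486 -0.3248 -0.3992] T [-0.0155 -0.0047  0.0237] j6 0.1701952678003037
```

```bash
python3 -m inch '[[[0,0,0],[0,0,0.2],74],[[0,0,0],[0,0,0.6],74],[[0,0,0],[0,0,1.2],74],[[0,0,0],[0,0,1.9],74],[[0,0,0],[0,0,2.7],74],[[0,0,0],[0,0,3.4],74],[[0,0,0],[0,0,3.8],74],[[0,0,0],[0,0,4],74],[[0,0,0],[0,0,4],74],[[0,0,0],[0,0,4],74]]'
python3 - <<'E'
from h import *
np.set_printoptions(precision=4,suppress=True)
W,S=snap("wrist"),snap("scene"); 
print(topcircle(W,.0855,(.463,.2205),.02,.03))
v,u=np.mgrid[0:480,0:640]; o,d=ray(W,np.c_[u.ravel(),v.ravel()]); P=o+d*W['depth'].reshape(-1,1)
c=np.array([.463,.2205]); m=(np.hypot(P[:,0]-c[0],P[:,1]-c[1])<.02)&(abs(P[:,2]-.0855)<.01)
print(np.linalg.lstsq(np.c_[P[m,:2]-c,np.ones(m.sum())],P[m,2],rcond=None)[0])
o=[]
for s in (W,S):
    q=proj(s,[(.463,.2205,.075)])[0].astype(int); w=65 if s is W else 40; o.append(cv2.resize(s['frame'][q[1]-w:q[1]+w,q[0]-w:q[0]+w],(400,400),interpolation=cv2.INTER_CUBIC))
cv2.imwrite("pics/end.png",np.hstack(o))
E
```

```text
clock: 22.18
position: [0.4636, 0.221, 0.2478]
orientation: [0.0, 0.948, -0.32, -0.0]
contact_force: [-0.4, -0.6, -0.4]
gripper_width: 0.074
grip_force: 0.0
(np.float64(0.08491027020428335), ((313.80718994140625, 229.01268005371094), (66.10187530517578, 67.79785919189453), 93.18692779541016), array([0.463 , 0.2203, 0.0849]), np.int64(3498))
[-0.003   0.0063  0.0851]
```

View pics/end.png

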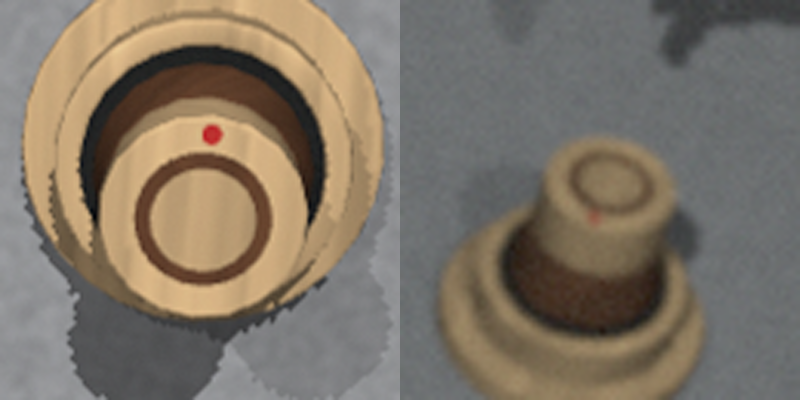

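The lid sits flush on the box, level, with its top at 0.085 m (0.0855 expected). The ring is at (203,218) in the wrist crop and the gripper is clear.

```bash
python3 -c "from rig import r; print(r.job_done())"
```

```text
the job is handed in; nothing more can be done
None
```

The lid is screwed fully home to its firm stop on the box and released, and the job is handed in at about 22 s with the roosters and wax tin untouched.

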